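# Stop the leather vacuum press and crack its stuck lid

## Task

The vacuum press has had long enough on the leather: turn its timer dial fully back to the zero stop, which stops the pump, and only then take the lid by its handle and break it free from the sticky gasket. Do not let the lid fly open: hold it with its front edge three or four centimetres up so that air gets in, and finish while still holding it there. Leave everything else on the bench where it is.

Things in the scene. Friction and masses are not known exactly. Their poses are not given: they have to be found in the camera images.
- press: bench vacuum press, fixed: grey chassis 360 deep (x) x 500 wide (y) x 100 mm high; origin at the centre of its underside, x from its front (near the robot) to its back, y to its left, z up. Left: chamber under a square hinged lid with a clear pane. Right: flat console deck 100 mm above the bench with the timer dial, its axis at x = -100, y = -180 mm
- timer (a joint): timer dial on the console deck: 0 at the zero stop, grows as it is turned clockwise seen from above, 5.0 rad at most; turned back it goes counter-clockwise. It stays where it is left (friction about 0.06 N m)
- timer_grip (a point): on the dial's upright axis, 133 mm above the bench: a height to grip at. Black bar grip 50 long x 13 wide, top 8 mm above this point, on a round skirt 52 mm across, top 22 mm below it (scale plate 88 mm across). Turns with the dial: x along the bar to the end with the white line, z up; at the zero stop that end points to the back of the press, at the scale's long mark
- lid: the press's lid, 340 x 340 mm, aluminium frame 22 mm thick, 0.7 to 1.1 kg, hinged along its back; origin under the handle's middle, level with the hinge axis, 57 mm below point lid_grip, same axes. Stuck to the gasket over the first 0.02 rad (6 mm at the front): some 14 to 22 N up at the handle break it free, then suddenly only its weight of 3 to 6 N is left; let go, it falls shut. Opens to 1.3 rad
- lid_grip (a point): middle of the lid's bow handle near its front edge: round dark bar, 14 mm diameter, level, straight for 108 mm between two posts, its centre 44 mm above the lid's top, 169 mm above the bench when shut. Axes turn with the lid: x from front to back, y along the bar, z square out of the lid. The hinge axis is parallel to y, 325 mm along x and 57 mm below this point; 0.1 rad lifts the front edge 35 mm
- spool: wooden spool of dark thread, 44 mm across, 56 mm tall, standing on the back of the console deck; origin at its underside. Leave alone
- slicker: small turned wooden edge slicker, 32 mm across, 88 mm tall, standing on the bench in front of the press; origin at its underside. Leave alone
- pricking_iron: steel pricking iron with four teeth, 130 x 26 x 12 mm, lying in front of the press; origin at its underside. Leave alone
- calculator: grey desk calculator, 150 x 85 x 16 mm, on the left of the bench; origin at its underside. Leave alone
- cement_tin: closed tin of cement, 90 mm across, 108 mm tall, on the left of the bench; origin at its underside. Leave alone
- maul: round pale maul with a wooden handle, 215 mm long, 66 mm across the head, lying on the right of the bench; origin on the bench under the head's inner face. Leave alone
- rivet_tray: open grey tray of rivets, 110 x 130 x 35 mm, on the right of the bench; origin at its underside. Leave alone

How it is judged:
On the way, in this order (a step that is already met when the one before it is completed fails the run):
1. the timer dial is back at its zero stop with the lid still shut (value of joint timer below 0.09 rad and angle between lid_grip's own z axis and vertical below 0.03 rad), for 0.2 s.
2. the lid is broken free and held slightly open by the handle (angle between lid_grip's own z axis and vertical between 0.05 and 0.17 rad and contact force between lid and the fingers above 2 N), for 0.3 s.
At the end, for the whole second after the job is handed in: the timer dial within 0.09 rad of its zero stop; the lid still, 0.05 to 0.17 rad open (front edge about 17 to 58 mm up), carried by the fingers at its handle (contact over 2 N, grasp point within 50 mm of the handle's middle) (all of step 2 and value of joint timer below 0.09 rad and distance between the grasp point and lid_grip below 0.05 m and angular speed of lid below 0.05 rad/s); the arm keeps its last pose, push and grip.
It fails at once if the lid is opened while the timer is still running (angle between lid_grip's own z axis and vertical above 0.03 rad and value of joint timer above 0.12 rad).
It fails at once if the lid flies open: over 0.30 rad, about 100 mm at the front (angle between lid_grip's own z axis and vertical above 0.3 rad).
It fails at once if another thing on the bench is pushed by more than 30 mm (distance of any of spool, slicker, pricking_iron, calculator, cement_tin, maul, rivet_tray from where it was at the start of the episode above 0.03 m).
It also fails if it takes over 61 s, if anything falls off the work surface, if the arm or the gripper's body presses on something with over 40 N, if the wrist force passes 120 N, or if a joint passes its speed limit or range.

## Robot

A 6-joint arm with a two-finger parallel gripper is mounted at the origin on the work surface. World frame = base frame: x ahead of the robot, y to its left, z up, the work surface at z = 0. Lengths are in m, angles in rad, forces in N, time in s.
With the tool pointing down it reaches from about 0.35 to 0.875 m from the base axis. Payload 4.2 kg.
Tool frame: the origin (TCP) lies between the finger pads; the fingertips stand arm.tips_ahead ahead of it and the grasp point (between the pads) lies 3 mm ahead of it (arm.tips_ahead is the distance from the TCP to the fingertips, in m); z points along the fingers, y is the direction in which the jaws open and shut (so a half turn about z gives the same grasp; the last joint's range is limited). The gripper opens to 85 mm and grips with 20 to 120 N. Pads are 22 mm wide; open, the fingers measure 114 mm over their backs; the gripper's body (76 mm by 85 mm) begins 54 mm behind the grasp point. The pads swing forward as they close: fully open they stand 13 mm farther back than shut.
Start: joints at [-0.961, 0.385, 0.008, 0, -1.194, -0.259], TCP at [0.215, -0.587, 0.226] pointing down, gripper open.
Joint ranges: [-3.14, 3.14], [-1.21, 2.06], [-1.07, 1.41], [-3.16, 2.05], [-2.99, -0.16], [-3.1, 3.1]. Speed limits (rad/s): [2.79, 2.79, 3.14, 3.14, 3.14, 3.14].

## Interface

Orientations are given as a unit quaternion [x, y, z, w].
In Python, from plant import sensors, imaging, arm gives the robot as it stands.
- The arm moves only by the tool send_rows, never from a script. Its argument "commands" is one flat list of numbers, 4 for each row, row after row: the shift along the tool's x, y, z in m, then the turn about the tool's z in rad. In form: [dx, dy, dz, turn, dx, dy, dz, turn, ...]. A call has 1 to 12 rows; each row shifts and turns the pose as measured when the row begins, along the tool's axes as they then stand; what a row does not reach is not made up. A row lasts 1/10 s, in which the tool goes at most 50 mm and 8.59 degrees, less where a joint would pass 70% of its speed; a pose out of reach is approached as far as the arm can. A call with a gripper value outside its range is refused whole. "hand" is the opening, from 0 (shut) to 1 (fully open), set as the call begins (left out, the last holds). The fingers move at their own pace and stop on an object; "squeeze" is the grip in N (left out, the last holds). Time passes only in rows, so rows that do not move let the fingers close. It gives the time, the measured TCP pose, the force and the opening at its end, in the units of the state.
- sensors.state(): the state, without advancing time (a new reading comes with each control period).
- imaging.get_image(name): name is "side" or "top"; returns a dict with "image" (400x640x3 uint8, red, green, blue), "intrinsics" (3x3 intrinsics, pixels), "R" (3x3) and "t" (3): a world point X has camera coordinates R X + t. Camera axes: x right, y down, z forward; pixel columns grow to the right and rows downward; lengths in m; the calibration is good to about 2 mm. A picture is of the moment at which its call begins. There is no depth.
- arm.hand_in(): hands the job in, once; it reports no verdict.
The state is a dict: "time_s": time; "joints": joint angles; "joint_vel": joint speeds; "effort": joint torques, N m; "tcp_pos": TCP position; "tool_rot": TCP orientation; "wrist_force": force on the tool from outside, world axes, zero at the start; "wrist_torque": the same for the moment, N m; "width": finger opening in m.
Only numpy, scipy, OpenCV 4.12 (cv2) and the standard library are available. Lean on these libraries where they do the work, as an engineer would, in place of code of your own. Each camera call takes 0.05 s, during which the arm holds its last target.

## Working session

There is one attempt and no reset: what is moved stays moved. The work goes in short steps, Python scripts to look and compute and a tool call to move; the robot and the scene stay as the last step left them, time stands still between calls to the robot, and variables do not carry over. Pictures are saved under pics/ and viewed, and the job is handed in when it is done.

Besides the shell and the picture viewer there is one more tool, called after "Call:" by a JSON object that holds its "fn" and its "kwargs", one argument or row to a line. send_rows: Moves the arm, as the interface text tells. Its arguments: {"type":"object","properties":{"commands":{"type":"array","items":{"type":"number"}},"hand":{"type":"number"},"squeeze":{"type":"number"}},"required":["commands"]}

```bash
ls; mkdir -p pics
python3 - <<'E'
from plant import sensors, imaging, arm
import cv2
s=sensors.state(); print(s); print(arm.tips_ahead)
for n in ("side","top"):
    d=imaging.get_image(n); cv2.imwrite(f"pics/{n}0.png",d["image"][:,:,::-1]); print(n,d["intrinsics"],d["R"],d["t"])
E
```

```text
pics
{'time_s': 0.0, 'joints': array([-9.61404555e-01,  3.85589484e-01,  6.64672644e-03, -5.26181283e-04,
       -1.19399364e+00, -2.58593255e-01]), 'joint_vel': array([ 1.04583263e-03,  6.04750351e-05, -6.36353206e-04, -7.67182021e-04,
       -1.98077670e-04, -1.31335267e-03]), 'effort': array([ 5.73446596e-04, -3.92289233e+01,  1.88404083e+01,  4.18617189e+00,
       -4.57664268e-03, -9.93366882e-06]), 'tcp_pos': array([ 0.21460172, -0.5863781 ,  0.22530586]), 'tool_rot': array([-1.74405602e-01,  9.84673287e-01,  1.07365954e-03, -2.28084902e-04]), 'wrist_force': array([-0.35784287, -0.16736786,  0.16114086]), 'wrist_torque': array([-0.01327166, -0.00675616, -0.01182717]), 'width': 0.08546870687223102}
0.022
side [[384.25450395   0.         322.03125935]
 [  0.         384.25450395 196.98352303]
 [  0.           0.           1.        ]] [[ 0.96411493 -0.26441445 -0.02381997]
 [-0.16858671 -0.54044619 -0.82431574]
 [ 0.20508758  0.79875084 -0.56562901]] [-0.53313132  0.18480241  1.30563653]
top [[484.81918194   0.         321.11404798]
 [  0.         484.81918194 203.99279223]
 [  0.           0.           1.        ]] [[-0.02822033 -0.99960039 -0.00163701]
 [-0.98965484  0.02816993 -0.14067608]
 [ 0.14066598 -0.00234985 -0.99005432]] [0.02767907 0.56007762 1.62855067]
```

View pics/side0.png

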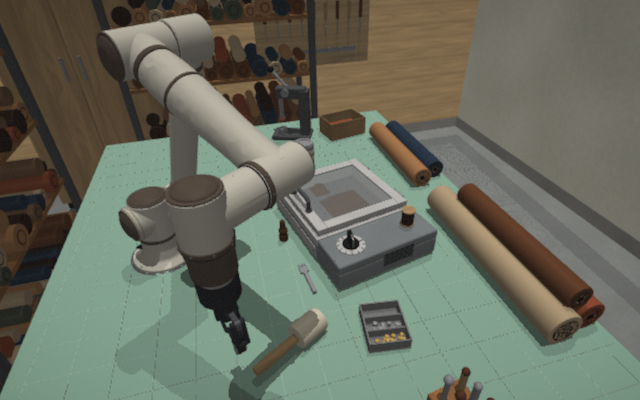

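View pics/top0.png

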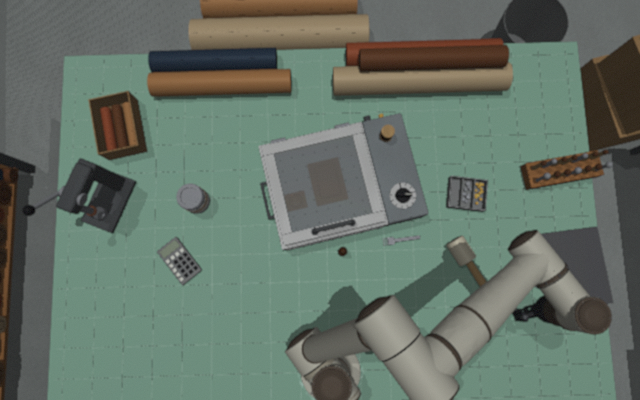

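The side view shows the dial at about (350,242) and the handle near (303,203). The top view shows the dial plate at about (403,195), the handle bar at about (333,228), the spool at (387,131) and the slicker at (342,251). Next I'll zoom in.

Run:
```python
import cv2
a=cv2.imread("pics/top0.png"); s=cv2.imread("pics/side0.png")
cv2.imwrite("pics/z1.png",cv2.resize(a[165:225,365:445],None,fx=9,fy=9,interpolation=cv2.INTER_CUBIC))
cv2.imwrite("pics/z2.png",cv2.resize(s[215:275,310:390],None,fx=9,fy=9,interpolation=cv2.INTER_CUBIC))
cv2.imwrite("pics/z3.png",cv2.resize(a[110:260,250:440],None,fx=4,fy=4,interpolation=cv2.INTER_CUBIC))
```

```text
(no output)
```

View pics/z1.png

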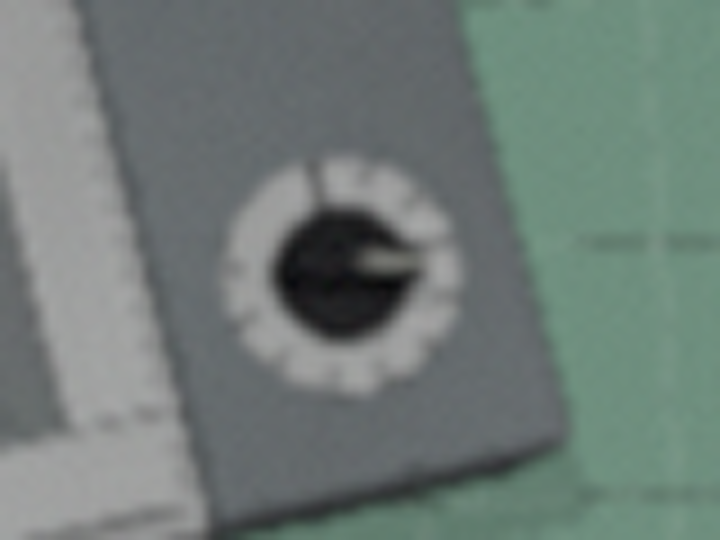

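View pics/z2.png

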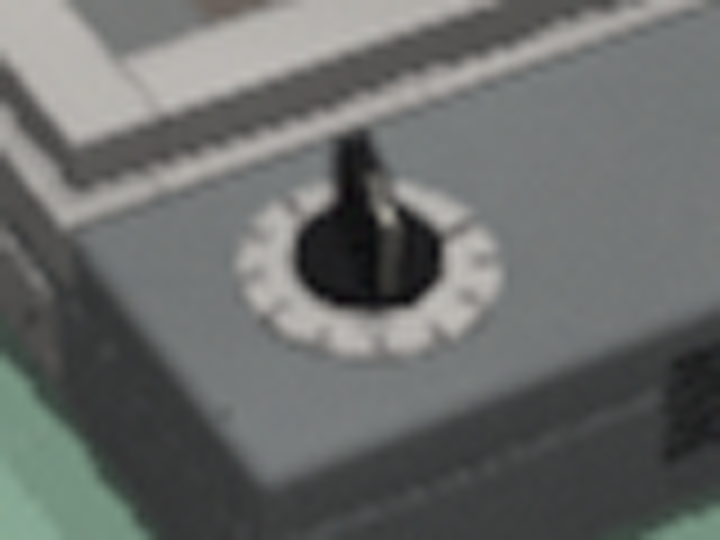

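View pics/z3.png

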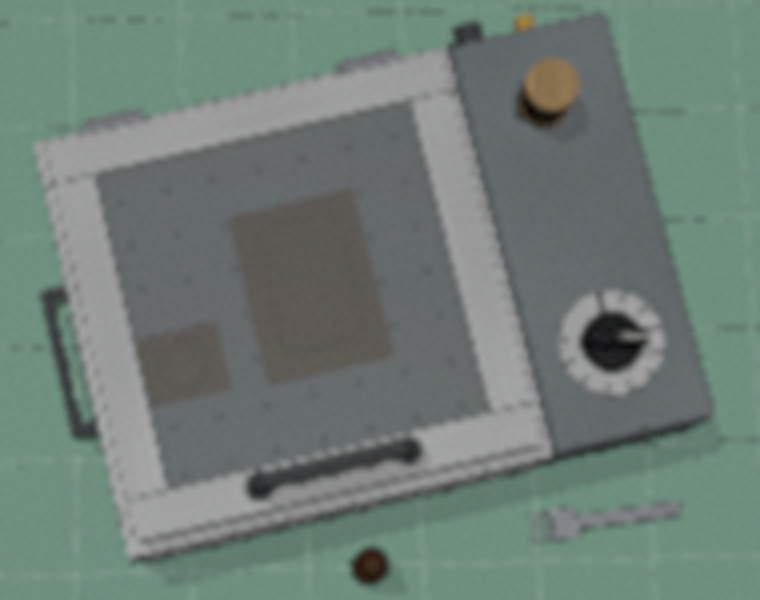

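```bash
cat > h.py <<'E'
import numpy as np,cv2
from plant import sensors, imaging, arm
def ray(d,uv,z):
    uv=np.atleast_2d(uv).astype(float)
    p=np.c_[uv,np.ones(len(uv))]@np.linalg.inv(d["intrinsics"]).T@d["R"]
    c=-d["R"].T@d["t"]
    return c+p*((z-c[2])/p[:,2])[:,None]
def proj(d,X):
    q=np.atleast_2d(X)@d["R"].T+d["t"]; q=q@d["intrinsics"].T; return q[:,:2]/q[:,2:]
E
python3 - <<'E'
from h import *
for n,(x0,x1,y0,y1) in {"top":(383,423,176,214),"side":(330,372,232,258)}.items():
    d=imaging.get_image(n); I=d["image"]; g=I.min(2).astype(int)
    sub=np.zeros(g.shape,np.uint8); sub[y0:y1,x0:x1]=((g[y0:y1,x0:x1]>135)*255)
    cs,_=cv2.findContours(sub,cv2.RETR_EXTERNAL,cv2.CHAIN_APPROX_NONE)
    c=max(cs,key=cv2.contourArea)[:,0,:]
    h=cv2.convexHull(c)[:,0,:]
    w=ray(d,h,0.101)
    (cx,cy),r=cv2.minEnclosingCircle(w[:,:2].astype(np.float32))
    el=cv2.fitEllipse(h); print(n,"plate",cx,cy,r,"ellipse c",ray(d,el[0],0.101),el)
E
python3 - <<'E'
from h import *
d=imaging.get_image("top"); I=d["image"]
# handle dark bar
g=I.max(2).astype(int)
m=np.zeros(g.shape,np.uint8); m[215:240,305:362]=(g[215:240,305:362]<75)*255
n,l,st,ce=cv2.connectedComponentsWithStats(m); k=1+np.argmax(st[1:,4]); print(st[k],ce[k])
ys,xs=np.where(l==k); w=ray(d,np.c_[xs,ys],0.169)[:,:2]
r=cv2.minAreaRect(w.astype(np.float32)); print("handle",r)
# console deck
c=ray(d,[(250+605/4,110+15/4),(250+712/4,110+415/4),(250+552/4,110+458/4)],0.100); print("deck corners",c)
v=c[0]-c[1]; print("yaw",np.arctan2(v[1],v[0]),np.linalg.norm(v)); v=c[2]-c[1]; print(np.arctan2(v[1],v[0])-np.pi/2,np.linalg.norm(v))
E
```

```text
top plate 0.5735660791397095 -0.2584180235862732 0.043066661804914474 ellipse c [[ 0.57378614 -0.25863383  0.101     ]] ((402.38079833984375, 195.17906188964844), (24.932737350463867, 25.29298973083496), 115.12989044189453)
side plate 0.5748627781867981 -0.2540737986564636 0.04550313949584961 ellipse c [[ 0.57478568 -0.25553687  0.101     ]] ((350.5260314941406, 244.17703247070312), (19.4995059967041, 29.107616424560547), 94.19911193847656)
[312 220  43  14 150] [333.28666667 226.2       ]
handle ((0.4683917462825775, -0.023272819817066193), (0.01610972173511982, 0.13611344993114471), 11.74089241027832)
deck corners [[ 0.8544529  -0.26949573  0.1       ]
 [ 0.50945629 -0.3401852   0.1       ]
 [ 0.47757662 -0.20639641  0.1       ]]
yaw 0.2021017117368042 0.3521642645776137
0.23392133747393173 0.13753455267774226
```

Run:
```python
from h import *
d=imaging.get_image("top"); I=d["image"]
g=I.min(2).astype(float)
C=np.array([0.5742,-0.2575])
# grid rectified at z=.141 and z=.101
for z,rr in ((0.141,np.linspace(.004,.026,12)),(0.102,np.linspace(.031,.041,8))):
    res=[]
    for a in np.arange(0,360,3):
        t=np.radians(a); X=np.c_[C[0]+rr*np.cos(t),C[1]+rr*np.sin(t),0*rr+z]
        p=proj(d,X).astype(np.float32)
        v=cv2.remap(g.astype(np.float32),p[:,0].reshape(1,-1),p[:,1].reshape(1,-1),cv2.INTER_LINEAR)
        res.append(v.mean())
    res=np.array(res); 
    print(z); print([(int(a),int(v)) for a,v in zip(np.arange(0,360,3),res)])
d=imaging.get_image("side")
print(proj(d,[[*C,.101],[*C,.141]]))
```

```text
0.141
[(0, 76), (3, 76), (6, 75), (9, 74), (12, 72), (15, 69), (18, 66), (21, 61), (24, 58), (27, 54), (30, 52), (33, 52), (36, 52), (39, 53), (42, 53), (45, 53), (48, 53), (51, 51), (54, 49), (57, 47), (60, 45), (63, 43), (66, 41), (69, 39), (72, 37), (75, 36), (78, 34), (81, 33), (84, 33), (87, 32), (90, 31), (93, 30), (96, 29), (99, 28), (102, 26), (105, 24), (108, 24), (111, 23), (114, 23), (117, 24), (120, 25), (123, 26), (126, 27), (129, 27), (132, 27), (135, 27), (138, 28), (141, 28), (144, 28), (147, 28), (150, 28), (153, 28), (156, 29), (159, 29), (162, 29), (165, 29), (168, 29), (171, 29), (174, 30), (177, 30), (180, 31), (183, 32), (186, 33), (189, 33), (192, 34), (195, 35), (198, 36), (201, 37), (204, 39), (207, 40), (210, 42), (213, 44), (216, 46), (219, 48), (222, 51), (225, 53), (228, 56), (231, 60), (234, 63), (237, 66), (240, 70), (243, 74), (246, 78), (249, 82), (252, 87), (255, 93), (258, 99), (261, 101), (264, 102), (267, 102), (270, 102), (273, 96), (276, 90), (279, 87), (282, 87), (285, 88), (288, 90), (291, 91), (294, 92), (297, 92), (300, 91), (303, 90), (306,
[... 960 characters left out ...]
145), (201, 142), (204, 143), (207, 147), (210, 151), (213, 154), (216, 156), (219, 156), (222, 154), (225, 151), (228, 149), (231, 148), (234, 151), (237, 155), (240, 155), (243, 154), (246, 150), (249, 146), (252, 138), (255, 134), (258, 132), (261, 136), (264, 140), (267, 141), (270, 142), (273, 143), (276, 142), (279, 139), (282, 130), (285, 122), (288, 124), (291, 134), (294, 146), (297, 153), (300, 156), (303, 155), (306, 150), (309, 144), (312, 139), (315, 142), (318, 148), (321, 152), (324, 154), (327, 156), (330, 155), (333, 152), (336, 148), (339, 142), (342, 139), (345, 143), (348, 148), (351, 152), (354, 154), (357, 154)]
[[350.55238796 244.62963959]
 [350.79771854 234.44314675]]
```

Run:
```python
from h import *
d=imaging.get_image("top"); I=d["image"]
C=[0.5742,-0.2575]
print(proj(d,[[*C,.101],[*C,.141]]))
# rectify at z=.141, 0.25mm/px, up = world x, left = +y
n=400; s=0.0003
jj,ii=np.meshgrid(np.arange(n),np.arange(n))
X=np.c_[(C[0]-(ii-n/2)*s).ravel(),(C[1]-(jj-n/2)*s).ravel(),np.full(n*n,.141)]
p=proj(d,X).astype(np.float32)
R=cv2.remap(I,p[:,0].reshape(n,n),p[:,1].reshape(n,n),cv2.INTER_CUBIC)
cv2.circle(R,(n//2,n//2),3,(255,0,0),-1)
cv2.imwrite("pics/rect.png",R[:,:,::-1])
d=imaging.get_image("side"); I=d["image"]
X[:,2]=.141
p=proj(d,X).astype(np.float32)
R=cv2.remap(I,p[:,0].reshape(n,n),p[:,1].reshape(n,n),cv2.INTER_CUBIC)
cv2.circle(R,(n//2,n//2),3,(255,0,0),-1)
cv2.imwrite("pics/rects.png",R[:,:,::-1])
a=cv2.imread("pics/rect.png");b=cv2.imread("pics/rects.png");cv2.imwrite("pics/rr.png",np.hstack([a,b]))
```

```text
[[402.0331673  195.06564283]
 [404.05365337 193.10322982]]
```

View pics/rr.png

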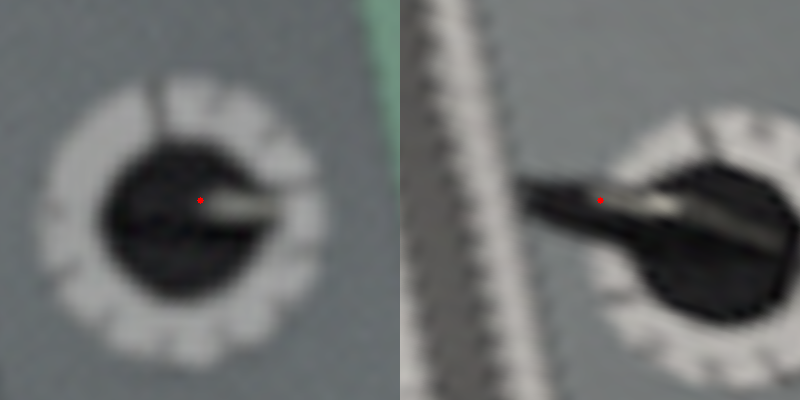

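The pointer is at about -96.5° in world yaw and the long mark at about +11°, so the timer is at roughly 1.88 rad. The two views agree on the dial axis at (0.574, -0.2575). I'll move above the dial now.

Call:
{"fn": "send_rows", "kwargs": {
  "commands": [-0.04,0.0165,0,0,-0.04,0.0165,0,0,-0.04,0.0165,0,0,-0.04,0.0165,0,0,-0.04,0.0165,0,0,-0.04,0.0165,0,0,-0.04,0.0165,0,0,-0.04,0.0165,0,0,-0.04,0.0165,0,0,-0.04,0.0165,0,0],
  "hand": 1,
  "squeeze": 50
}}

```text
time_s: 1.45
tcp_pos: [0.5426, -0.2887, 0.2271]
tool_rot: [-0.169, 0.986, -0.001, 0.001]
wrist_force: [0.6, -0.8, 0.3]
width: 0.0853
```

Call:
{"fn": "send_rows", "kwargs": {
  "commands": [0,0,0,-0.14,0,0,0,-0.14,0,0,0,-0.14,0,0,0,-0.14,0,0,0,-0.14,0,0,0,-0.14,0,0,0,-0.14,0,0,0,0]
}}

```text
time_s: 2.25
tcp_pos: [0.5482, -0.2824, 0.2262]
tool_rot: [-0.633, 0.774, -0.001, 0.001]
wrist_force: [0.9, 0.1, -0.2]
width: 0.0854
```

```bash
cat > st.py <<'E'
import sys
from h import *
from scipy.spatial.transform import Rotation as Ro
s=sensors.state(); R=Ro.from_quat(s["tool_rot"]).as_matrix()
print("t",s["time_s"],"tcp",s["tcp_pos"].round(4),"yaw_y",np.degrees(np.arctan2(R[1,1],R[0,1])).round(2),"z",R[:,2].round(4),"w",round(s["width"],4))
print("q",s["joints"].round(3),"F",s["wrist_force"].round(2),"M",s["wrist_torque"].round(3))
if len(sys.argv)>3: print("tool delta",(R.T@(np.array(list(map(float,sys.argv[1:4])))-s["tcp_pos"])).round(4))
E
python3 st.py 0.574 -0.2575 0.137
```

```text
t 2.25 tcp [ 0.5482 -0.2824  0.2262] yaw_y 168.48 z [ 0.0027 -0.0015 -1.    ] w 0.0854
q [-2.130e-01  3.690e-01 -1.700e-02  1.000e-03 -1.182e+00  1.200e-02] F [ 0.93  0.09 -0.24] M [-0.024 -0.02   0.025]
tool delta [-0.0297 -0.02    0.0892]
```

Call:
{"fn": "send_rows", "kwargs": {
  "commands": [-0.015,-0.01,0,-0.088,-0.0135,-0.009,0,0,0,0,0,0]
}}

```text
time_s: 2.55
tcp_pos: [0.5721, -0.2567, 0.2264]
tool_rot: [-0.663, 0.749, -0.002, 0.001]
wrist_force: [-0.1, -0.2, 0.2]
width: 0.0853
```

```bash
python3 st.py 0.574 -0.2575 0.137
python3 - <<'E'
from h import *
for n,c in (("top",(150,240,350,460)),("side",(190,280,290,410))):
    d=imaging.get_image(n); cv2.imwrite(f"pics/{n}1.png",cv2.resize(d["image"][c[0]:c[1],c[2]:c[3],::-1],None,fx=6,fy=6,interpolation=cv2.INTER_CUBIC))
E
```

```text
t 2.55 tcp [ 0.5721 -0.2567  0.2264] yaw_y 173.04 z [ 0.0028 -0.0015 -1.    ] w 0.0853
q [-1.640e-01  3.870e-01  1.000e-02  1.000e-03 -1.191e+00  4.200e-02] F [-0.05 -0.24  0.18] M [-0.005  0.011 -0.019]
tool delta [ 0.0004 -0.0018  0.0894]
```

View pics/side1.png

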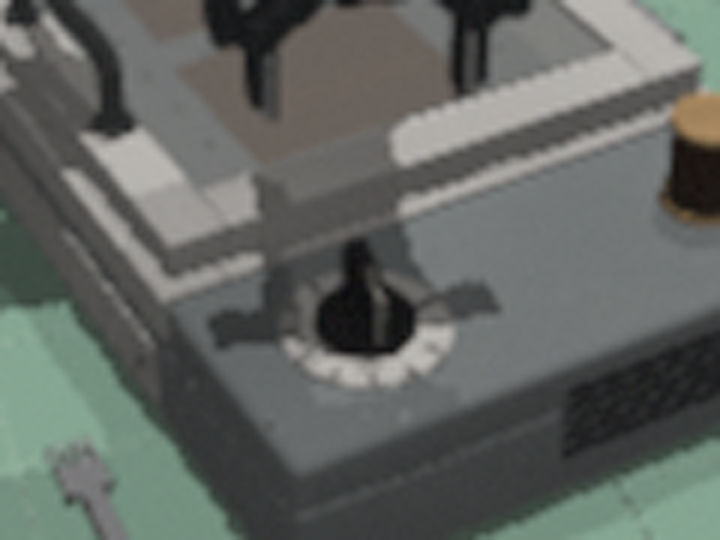

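The side view shows the two fingers standing open above the dial, with the dial at crop (365,310) and the bar between them. I'll descend in steps.

Call:
{"fn": "send_rows", "kwargs": {
  "commands": [0,-0.002,0.03,0,0,0,0.03,0,0,0,0.02,0,0,0,0.008,0,0,0,0,0]
}}

```text
time_s: 3.15
tcp_pos: [0.5732, -0.2598, 0.1379]
tool_rot: [-0.66, 0.752, -0.003, 0.001]
wrist_force: [-0.2, -0.1, 0.2]
width: 0.0851
```

```bash
python3 st.py 0.574 -0.2575 0.137
python3 - <<'E'
from h import *
for n,c in (("top",(150,240,350,460)),("side",(190,280,290,410))):
    d=imaging.get_image(n); cv2.imwrite(f"pics/{n}2.png",cv2.resize(d["image"][c[0]:c[1],c[2]:c[3],::-1],None,fx=6,fy=6,interpolation=cv2.INTER_CUBIC))
E
```

```text
t 3.15 tcp [ 0.5732 -0.2598  0.1379] yaw_y 172.56 z [ 0.0059 -0.0033 -1.    ] w 0.0851
q [-0.168  0.46  -0.108  0.003 -0.997  0.036] F [-0.23 -0.06  0.21] M [0.    0.06  0.017]
tool delta [-0.0024 -0.0005  0.0009]
```

View pics/side2.png

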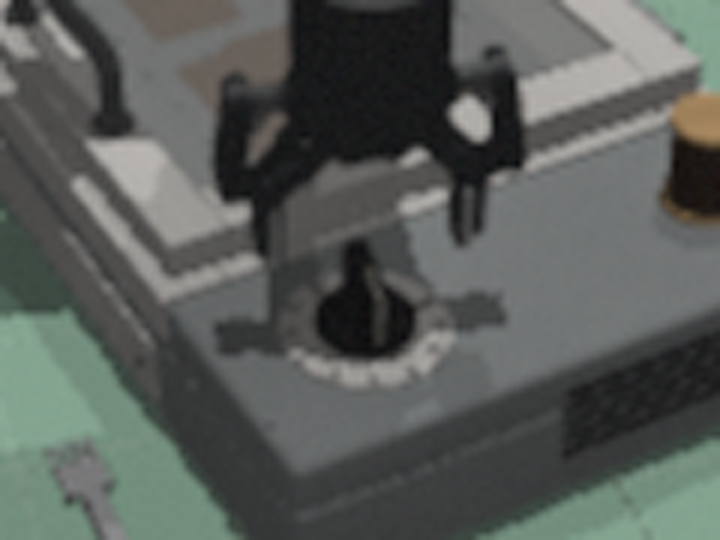

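Run:
```python
from h import *
from scipy.spatial.transform import Rotation as Ro
s=sensors.state(); R=Ro.from_quat(s["tool_rot"]).as_matrix()
print(s["tcp_pos"],s["time_s"])
d=imaging.get_image("side")
for z in (0.009,0.022):
  for sg in (-1,1):
    p=proj(d,s["tcp_pos"]+R@[0,sg*.045,z])[0]; print(z,sg,p,((p-[290,190])*6).round())
p=proj(d,s["tcp_pos"])[0];print(((p-[290,190])*6).round())
p=proj(d,[.574,-.2575,.141])[0];print(((p-[290,190])*6).round())
```

```text
[ 0.57421858 -0.26002152  0.13953205] 3.25
0.009 -1 [365.86909844 235.9390932 ] [455. 276.]
0.009 1 [336.10583113 239.43130233] [277. 297.]
0.022 -1 [365.73555711 239.26421123] [454. 296.]
0.022 1 [336.1619404  242.75890163] [277. 317.]
[366. 272.]
[364. 267.]
```

```bash
python3 - <<'E'
from h import *
for n,c in (("top",(150,240,350,460)),("side",(190,280,290,410))):
    d=imaging.get_image(n); cv2.imwrite(f"pics/{n}3.png",cv2.resize(d["image"][c[0]:c[1],c[2]:c[3],::-1],None,fx=6,fy=6,interpolation=cv2.INTER_CUBIC))
E
python3 st.py
```

```text
t 3.4 tcp [ 0.5748 -0.2599  0.1404] yaw_y 172.62 z [ 0.0109 -0.0044 -0.9999] w 0.0855
q [-0.167  0.457 -0.105  0.003 -0.997  0.037] F [ 0.35 -0.52  0.56] M [-0.012 -0.018  0.024]
```

View pics/side3.png

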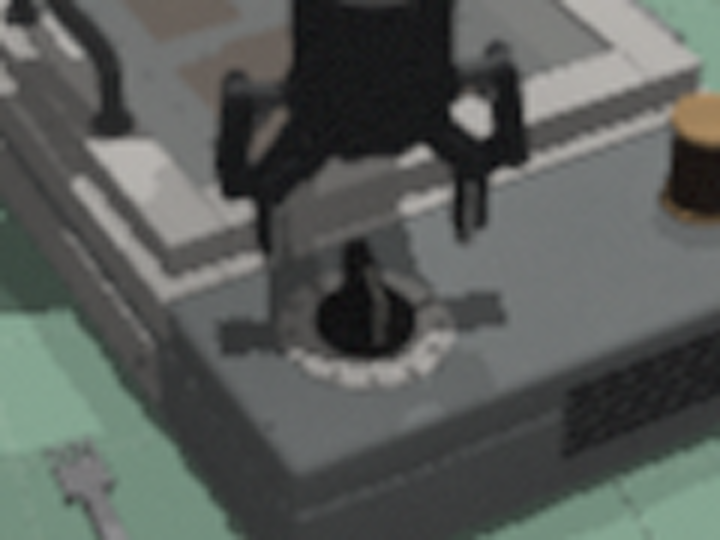

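View pics/top3.png

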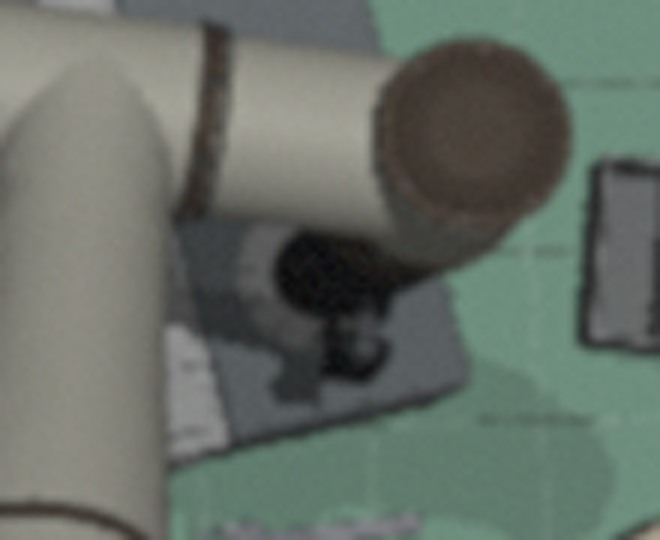

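The side view shows the fingertips at crop (470,240) and (267,250), about 40 crop px (7 px) above where the reported TCP puts them. I'll check this with both views before closing the fingers.

Run:
```python
from h import *
from scipy.spatial.transform import Rotation as Ro
s=sensors.state(); R=Ro.from_quat(s["tool_rot"]).as_matrix()
d=imaging.get_image("side"); dt=imaging.get_image("top")
for off in ([0,.05,.009],[0,-.05,.009],[0,0,-.051],[0,0.0,0]):
    X=s["tcp_pos"]+R@off
    a=proj(d,X)[0]; b=proj(dt,X)[0]
    print(off,X.round(3),"side crop",((a-[290,190])*6).round(),"top crop",((b-[350,150])*6).round())
# triangulate front finger tip: side (267,250) ; top guess (350,350)
P=lambda d: d["intrinsics"]@np.c_[d["R"],d["t"]]
for sc,tc in (((267,250),(350,350)),((267,250),(350,375)),((267,250),(350,330))):
    a=np.array(sc)/6+[290,190]; b=np.array(tc)/6+[350,150]
    X=cv2.triangulatePoints(P(d),P(dt),a.reshape(2,1),b.reshape(2,1)); X=(X[:3]/X[3]).ravel()
    print(X.round(4), proj(d,X)-a, proj(dt,X)-b)
# start pictures
```

```text
[0, 0.05, 0.009] [ 0.525 -0.254  0.131] side crop [268. 296.] top crop [319. 351.]
[0, -0.05, 0.009] [ 0.624 -0.266  0.132] side crop [466. 273.] top crop [333. 170.]
[0, 0, -0.051] [ 0.574 -0.26   0.191] side crop [368. 189.] top crop [345. 243.]
[0, 0.0, 0] [ 0.575 -0.26   0.14 ] side crop [367. 270.] top crop [329. 258.]
[ 0.5211 -0.2636  0.1691] [[-0.32555262  0.06839258]] [[ 0.02482228 -0.18850396]]
[ 0.5128 -0.2639  0.1693] [[-3.05888467  0.6094242 ]] [[ 0.24900539 -1.77352265]]
[ 0.5277 -0.2635  0.1691] [[ 1.85736503 -0.40621584]] [[-0.13400567  1.07423018]]
```

Run:
```python
import cv2,numpy as np
a=cv2.imread("pics/top0.png"); s=cv2.imread("pics/side0.png")
b=[cv2.resize(a[285:345,495:555],None,fx=6,fy=6,interpolation=cv2.INTER_CUBIC),cv2.resize(s[295:355,200:260],None,fx=6,fy=6,interpolation=cv2.INTER_CUBIC)]
cv2.imwrite("pics/start.png",np.hstack(b))
from h import *
from scipy.spatial.transform import Rotation as Ro
R=Ro.from_quat([-.174406,.984673,.00107,-.00023]).as_matrix()
d=imaging.get_image("side"); dt=imaging.get_image("top")
for off in ([0,.05,.009],[0,-.05,.009],[0,0,-.051],[0,0.0,0]):
    X=np.array([.2146,-.5864,.2253])+R@off
    print(off,"top",((proj(dt,X)[0]-[495,285])*6).round(),"side+360",((proj(d,X)[0]-[200,295])*6).round()+[360,0])
```

```text
[0, 0.05, 0.009] top [ 87. 157.] side+360 [495. 182.]
[0, -0.05, 0.009] top [270.  81.] side+360 [624. 397.]
[0, 0, -0.051] top [231. 127.] side+360 [527. 168.]
[0, 0.0, 0] top [186. 120.] side+360 [552. 268.]
```

View pics/start.png

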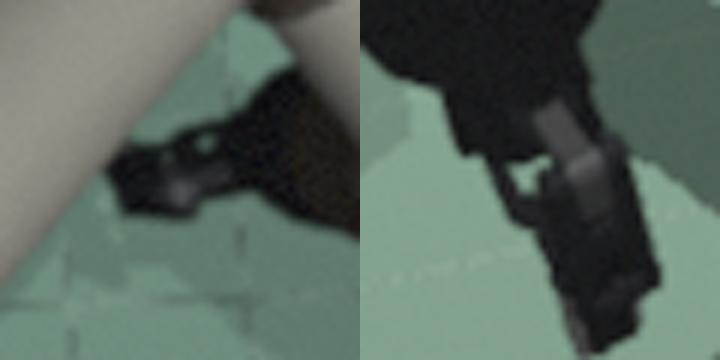

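Both the current view and the start view put the open fingertips 25–28 mm further back along the tool than the stated geometry does. I'll rise, close the fingers clear of the dial, and measure where the closed tip sits.

Call:
{"fn": "send_rows", "kwargs": {
  "commands": [0,0,-0.03,0,0,0,-0.02,0,0,0,0,0,0,0,0,0,0,0,0,0,0,0,0,0,0,0,0,0,0,0,0,0,0,0,0,0,0,0,0,0],
  "hand": 0
}}

```text
time_s: 4.6
tcp_pos: [0.5715, -0.2585, 0.186]
tool_rot: [-0.66, 0.751, -0.001, 0.0]
wrist_force: [0.2, -0.2, 0.1]
width: -0.0001
```

```bash
python3 st.py
python3 - <<'E'
from h import *
from scipy.spatial.transform import Rotation as Ro
s=sensors.state(); R=Ro.from_quat(s["tool_rot"]).as_matrix()
o=[]
for n,c in (("top",(170,230,370,430)),("side",(195,255,320,380))):
    d=imaging.get_image(n); I=cv2.resize(d["image"][c[0]:c[1],c[2]:c[3],::-1],None,fx=6,fy=6,interpolation=cv2.INTER_CUBIC)
    for z,col in ((0,(0,0,255)),(.022,(0,255,255)),(-.051,(255,0,255))):
        p=((proj(d,s["tcp_pos"]+R@[0,0,z])[0]-[c[2],c[0]])*6); print(n,z,p.round()); cv2.circle(I,tuple(int(v) for v in p),3,col,-1)
    o.append(I)
cv2.imwrite("pics/cl.png",np.hstack(o))
E
```

```text
t 4.6 tcp [ 0.5715 -0.2585  0.186 ] yaw_y 172.58 z [ 0.0014 -0.0011 -1.    ] w -0.0001
q [-1.670e-01  4.170e-01 -4.700e-02  1.000e-03 -1.105e+00  3.700e-02] F [ 0.24 -0.21  0.12] M [-0.025  0.029 -0.024]
top 0 [221. 130.]
top 0.022 [214. 136.]
top -0.051 [238. 113.]
side 0 [182. 167.]
side 0.022 [181. 203.]
side -0.051 [184.  82.]
```

View pics/cl.png

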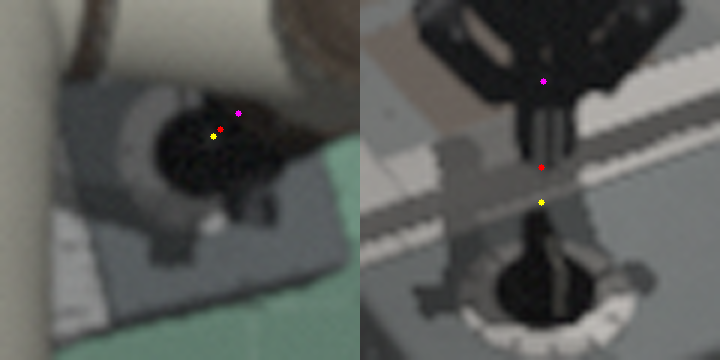

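Call:
{"fn": "send_rows", "kwargs": {
  "commands": [0,-0.002,0.01,0,0,0,0.008,0,0,0,0.0,0,0,0,0.003,0,0,0,0.003,0,0,0,0,0]
}}

```text
time_s: 5.3
tcp_pos: [0.5735, -0.2587, 0.1593]
tool_rot: [-0.66, 0.751, -0.0, -0.0]
wrist_force: [-0.4, 0.1, -0.0]
width: -0.0001
```

```bash
python3 st.py
```

```text
t 5.3 tcp [ 0.5735 -0.2587  0.1593] yaw_y 172.58 z [ 5.e-04 -8.e-04 -1.e+00] w -0.0001
q [-1.670e-01  4.430e-01 -7.600e-02  1.000e-03 -1.051e+00  3.700e-02] F [-0.38  0.12 -0.01] M [-0.013 -0.003 -0.044]
```

With the stated geometry the tip would already be 4 mm below the bar top, yet there's no force. That confirms the camera's offset. I'll keep probing.

Call:
{"fn": "send_rows", "kwargs": {
  "commands": [0,0,0.006,0,0,0,0.006,0,0,0,0.003,0,0,0,0,0]
}}

```text
time_s: 5.7
tcp_pos: [0.5735, -0.2588, 0.1432]
tool_rot: [-0.66, 0.751, -0.001, 0.0]
wrist_force: [0.2, -0.7, -0.3]
width: -0.0001
```

```bash
python3 st.py;python3 - <<'E'
from h import *
o=[]
for n,c in (("top",(170,230,370,430)),("side",(195,255,320,380))):
    d=imaging.get_image(n); I=cv2.resize(d["image"][c[0]:c[1],c[2]:c[3],::-1],None,fx=6,fy=6,interpolation=cv2.INTER_CUBIC)
    o.append(I)
cv2.imwrite("pics/cl2.png",np.hstack(o))
E
```

```text
t 5.7 tcp [ 0.5735 -0.2588  0.1432] yaw_y 172.58 z [ 8.e-04 -8.e-04 -1.e+00] w -0.0001
q [-1.670e-01  4.570e-01 -9.700e-02  1.000e-03 -1.016e+00  3.700e-02] F [ 0.15 -0.69 -0.29] M [-0.02   0.054 -0.048]
```

View pics/cl2.png

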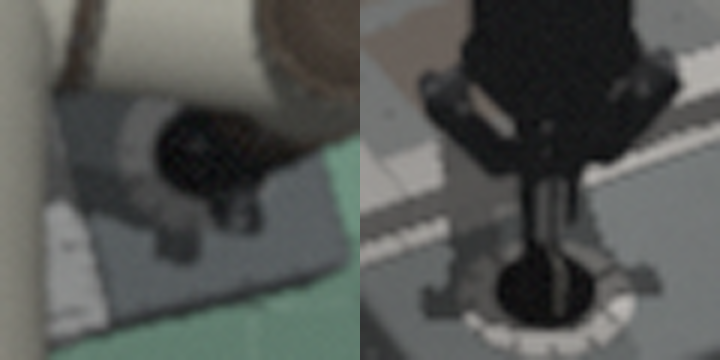

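Run:
```python
from h import *
d=imaging.get_image("side"); dt=imaging.get_image("top")
P=lambda d: d["intrinsics"]@np.c_[d["R"],d["t"]]
def tri(a,b):
    a=np.array(a,float);b=np.array(b,float)
    X=cv2.triangulatePoints(P(d),P(dt),a.reshape(2,1),b.reshape(2,1)); X=(X[:3]/X[3]).ravel()
    return X.round(4),(proj(d,X)-a).round(2),(proj(dt,X)-b).round(2)
print(tri((320+75/6,195+90/6),(370+240/6,170+212/6)))
print(tri((320+70/6,195+80/6),(370+245/6,170+195/6)))
print(tri((320+80/6,195+110/6),(370+240/6,170+225/6)))
s=sensors.state();print(s["tcp_pos"],s["time_s"])
# crop of handle in side for later
c=(150,250,250,380)
cv2.imwrite("pics/s4.png",cv2.resize(d["image"][c[0]:c[1],c[2]:c[3],::-1],None,fx=6,fy=6,interpolation=cv2.INTER_CUBIC))
```

```text
(array([ 0.5198, -0.2557,  0.2416]), array([[ 0.24, -0.05]]), array([[-0.02,  0.14]]))
(array([ 0.5235, -0.2566,  0.2489]), array([[ 2.41, -0.54]]), array([[-0.18,  1.42]]))
(array([ 0.5172, -0.2578,  0.2311]), array([[-1.23,  0.26]]), array([[ 0.1 , -0.72]]))
[ 0.57402421 -0.25891821  0.14409019] 5.9
```

View pics/s4.png

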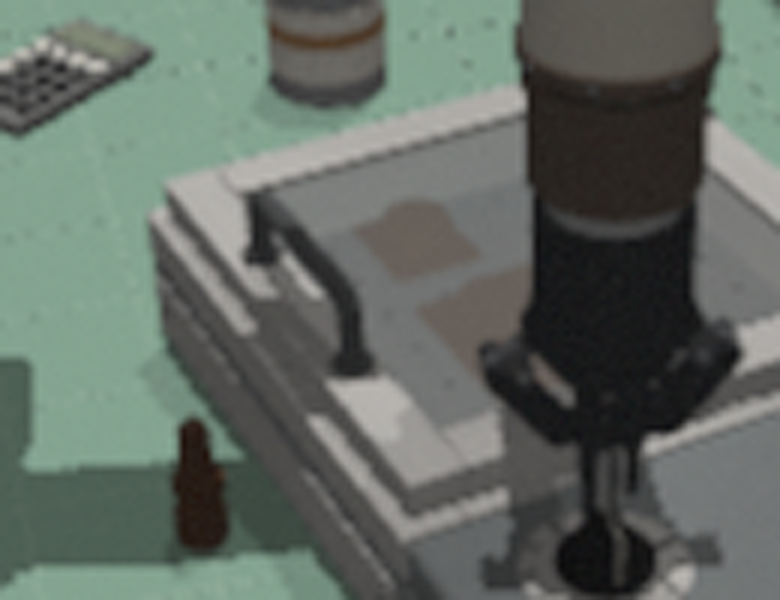

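The finger knuckle triangulates to y≈-0.256, so the xy is right and the offset is along z only. I'll continue the probe in fine steps.

Call:
{"fn": "send_rows", "kwargs": {
  "commands": [0,0,0.003,0,0,0,0.003,0,0,0,0.0,0]
}}

```text
time_s: 6.2
tcp_pos: [0.5744, -0.259, 0.1383]
tool_rot: [-0.66, 0.751, -0.002, 0.001]
wrist_force: [-0.1, 0.9, -1.0]
width: 0.0001
```

Call:
{"fn": "send_rows", "kwargs": {
  "commands": [0,0,0.003,0,0,0,0.0,0]
}}

```text
time_s: 6.4
tcp_pos: [0.5751, -0.2593, 0.1364]
tool_rot: [-0.66, 0.751, -0.003, 0.001]
wrist_force: [-0.3, -0.4, 0.0]
width: 0.0002
```

Call:
{"fn": "send_rows", "kwargs": {
  "commands": [0,0,0.003,0,0,0,0.0,0]
}}

```text
time_s: 6.6
tcp_pos: [0.5758, -0.2596, 0.1369]
tool_rot: [-0.661, 0.751, -0.004, 0.001]
wrist_force: [0.4, 0.4, -0.1]
width: 0.0001
```

The z stalled at 0.137 with no wrist force and a slight tilt. Before I push further I need to know what is blocking the arm.

```bash
python3 st.py;python3 - <<'E'
from h import *
s=sensors.state(); print("effort",s["effort"].round(3), "vel",s["joint_vel"].round(4))
for n in ("top","side"):
    d=imaging.get_image(n); cv2.imwrite(f"pics/{n}5.png",d["image"][:,:,::-1])
c=(150,250,250,380)
cv2.imwrite("pics/s5.png",cv2.resize(d["image"][c[0]:c[1],c[2]:c[3],::-1],None,fx=6,fy=6,interpolation=cv2.INTER_CUBIC))
s=sensors.state(); print("effort",s["effort"].round(3), "vel",s["joint_vel"].round(4),s["tcp_pos"],s["wrist_force"])
E
```

```text
t 6.6 tcp [ 0.5758 -0.2596  0.1369] yaw_y 172.71 z [ 0.0081 -0.0046 -1.    ] w 0.0001
q [-0.166  0.463 -0.105  0.004 -0.994  0.037] F [ 0.36  0.38 -0.06] M [-0.009 -0.015 -0.009]
effort [ 8.0000e-03 -4.1748e+01  1.7337e+01  3.8850e+00 -5.8000e-02 -0.0000e+00] vel [ 0.001  -0.0105  0.0107  0.0072 -0.0165  0.0013]
effort [ 1.8000e-02 -4.1645e+01  1.7178e+01  3.7810e+00 -3.2000e-02  1.0000e-03] vel [-0.0005  0.0094 -0.0034  0.0044  0.0033 -0.0003] [ 0.57577999 -0.25961707  0.13626204] [-0.45936312  0.28604449  3.84396051]
```

View pics/s5.png

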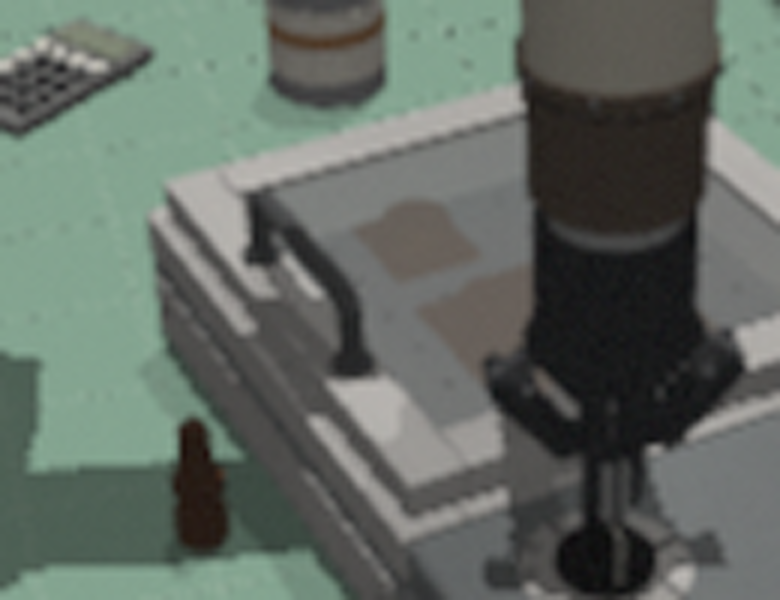

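View pics/side5.png

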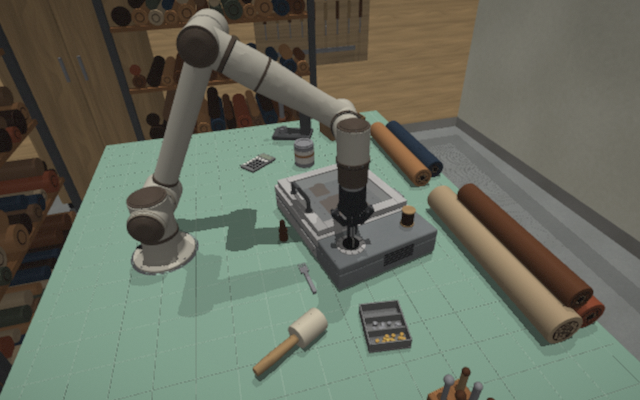

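View pics/top5.png

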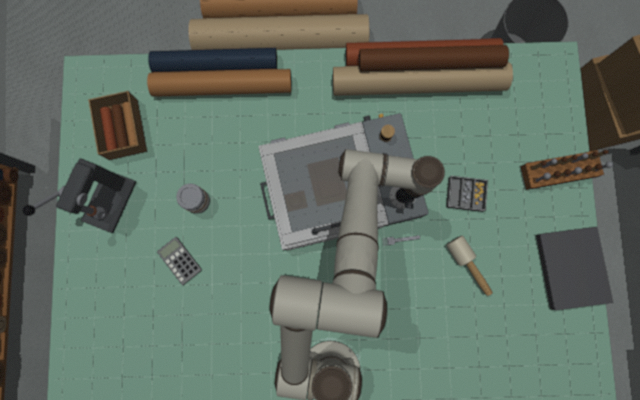

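The first contact force, +3.8 N, came at reported TCP z = 0.136, with the tip on the bar top at 0.141. So the real tips are about 27 mm higher than tips_ahead implies, in line with the camera. I'll rise, open, and go down to a reported z of about 0.113 (true tip about 0.118).

Call:
{"fn": "send_rows", "kwargs": {
  "commands": [0,0,-0.02,0,0,0,0,0,0,0,0,0,0,0,0,0,0,0,0,0,0,0,0,0,0,0,0,0,0,0,0,0],
  "hand": 1
}}

```text
time_s: 7.5
tcp_pos: [0.5734, -0.2589, 0.151]
tool_rot: [-0.66, 0.751, -0.0, -0.001]
wrist_force: [-0.1, 0.3, 0.1]
width: 0.0857
```

```bash
python3 st.py 0.574 -0.2575 0.113
```

```text
t 7.5 tcp [ 0.5734 -0.2589  0.151 ] yaw_y 172.62 z [-3.0e-04 -1.4e-03 -1.0e+00] w 0.0857
q [-0.167  0.45  -0.087  0.002 -1.034  0.037] F [-0.12  0.28  0.1 ] M [ 0.001  0.001 -0.022]
tool delta [-0.0015 -0.0004  0.038 ]
```

Call:
{"fn": "send_rows", "kwargs": {
  "commands": [-0.001,0,0.012,0,0,0,0.012,0,0,0,0.01,0,0,0,0.003,0,0,0,0,0]
}}

```text
time_s: 8.0
tcp_pos: [0.5726, -0.2576, 0.1092]
tool_rot: [-0.66, 0.751, 0.001, -0.001]
wrist_force: [0.1, -0.4, -0.8]
width: 0.0852
```

```bash
python3 st.py 0.574 -0.2575 0.113
python3 - <<'E'
from h import *
d=imaging.get_image("side")
c=(190,280,290,410)
cv2.imwrite("pics/s6.png",cv2.resize(d["image"][c[0]:c[1],c[2]:c[3],::-1],None,fx=6,fy=6,interpolation=cv2.INTER_CUBIC))
E
```

```text
t 8.0 tcp [ 0.5726 -0.2576  0.1092] yaw_y 172.6 z [-3.e-03 -7.e-04 -1.e+00] w 0.0852
q [-0.165  0.491 -0.136  0.001 -0.947  0.035] F [ 0.12 -0.37 -0.8 ] M [-0.044 -0.011 -0.046]
tool delta [-0.0003 -0.0014 -0.0038]
```

View pics/s6.png

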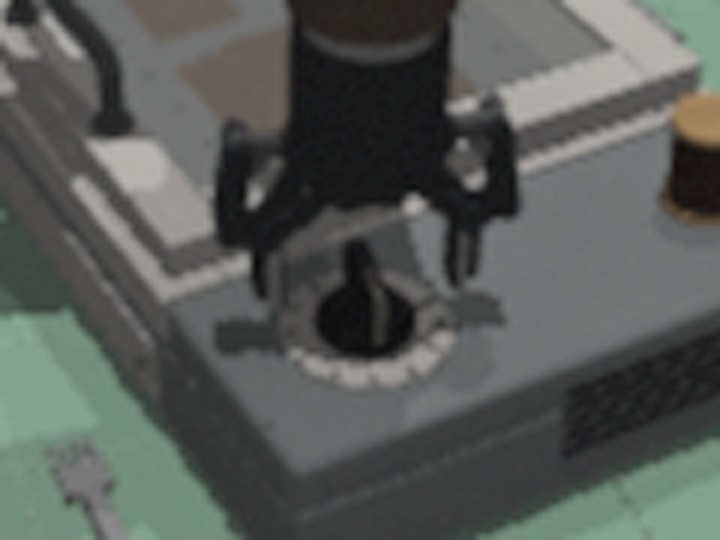

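The side view shows the open fingers straddling the bar, with tips at crop (265,295) and (465,280) and the dial at (365,310). I'll raise 3 mm and close.

Call:
{"fn": "send_rows", "kwargs": {
  "commands": [0,0,-0.003,0,0,0,0,0,0,0,0,0,0,0,0,0,0,0,0,0,0,0,0,0,0,0,0,0,0,0,0,0,0,0,0,0],
  "hand": 0,
  "squeeze": 40
}}

```text
time_s: 8.95
tcp_pos: [0.5744, -0.258, 0.1147]
tool_rot: [-0.66, 0.751, -0.002, 0.0]
wrist_force: [-0.0, 0.1, -0.1]
width: 0.0124
```

```bash
python3 st.py 0.574 -0.2575 0.113
```

```text
t 8.95 tcp [ 0.5744 -0.258   0.1147] yaw_y 172.62 z [ 0.0024 -0.0019 -1.    ] w 0.0124
q [-0.165  0.485 -0.13   0.002 -0.953  0.035] F [-0.02  0.11 -0.12] M [ 0.045 -0.032 -0.048]
tool delta [-0.0004  0.0005  0.0017]
```

The bar is gripped, with the width reading 12.4 mm. Now I turn it counter-clockwise.

Call:
{"fn": "send_rows", "kwargs": {
  "commands": [0,0,0,-0.12,0,0,0,-0.12,0,0,0,-0.12,0,0,0,-0.12,0,0,0,-0.12,0,0,0,-0.12]
}}

```text
time_s: 9.55
tcp_pos: [0.5755, -0.2577, 0.1147]
tool_rot: [0.889, -0.458, 0.002, -0.0]
wrist_force: [0.6, 0.6, 0.5]
width: 0.012
```

```bash
python3 st.py 0.574 -0.2575 0.114
```

```text
t 9.55 tcp [ 0.5755 -0.2577  0.1147] yaw_y -144.57 z [ 0.0047 -0.0016 -1.    ] w 0.012
q [-0.164  0.486 -0.129  0.001 -0.952  0.782] F [0.6  0.59 0.47] M [ 0.11  -0.098 -0.054]
tool delta [-0.001   0.0011  0.0007]
```

Call:
{"fn": "send_rows", "kwargs": {
  "commands": [0,0,0,-0.12,0,0,0,-0.12,0,0,0,-0.12,0,0,0,-0.12,0,0,0,-0.12,0,0,0,-0.12,0,0,0,-0.12]
}}

```text
time_s: 10.25
tcp_pos: [0.5761, -0.2566, 0.1147]
tool_rot: [0.999, -0.039, 0.003, -0.0]
wrist_force: [1.3, 1.0, 0.3]
width: 0.0121
```

```bash
python3 st.py 0.574 -0.2575 0.114
```

```text
t 10.25 tcp [ 0.5761 -0.2566  0.1147] yaw_y -94.47 z [ 5.6e-03 -1.0e-04 -1.0e+00] w 0.0121
q [-1.630e-01  4.860e-01 -1.280e-01 -1.000e-03 -9.520e-01  1.657e+00] F [1.26 0.97 0.25] M [ 0.154  0.029 -0.093]
tool delta [-0.002   0.001   0.0007]
```

Call:
{"fn": "send_rows", "kwargs": {
  "commands": [-0.001,0,0,-0.08,0,0,0,-0.08,0,0,0,-0.06,0,0,0,0]
}}

```text
time_s: 10.65
tcp_pos: [0.5761, -0.2563, 0.1147]
tool_rot: [0.997, 0.076, 0.004, 0.0]
wrist_force: [0.5, -0.8, -0.9]
width: 0.012
```

```bash
python3 st.py 0.574 -0.2575 0.114
```

```text
t 10.65 tcp [ 0.5761 -0.2563  0.1147] yaw_y -81.25 z [ 7.4e-03 -1.0e-04 -1.0e+00] w 0.012
q [-1.630e-01  4.850e-01 -1.290e-01 -1.000e-03 -9.500e-01  1.887e+00] F [ 0.48 -0.76 -0.86] M [-0.018  0.011  0.069]
tool delta [-0.0023  0.0009  0.0007]
```

Call:
{"fn": "send_rows", "kwargs": {
  "commands": [0,0,0,-0.05,0,0,0,0]
}}

```text
time_s: 10.85
tcp_pos: [0.5761, -0.2562, 0.1147]
tool_rot: [0.995, 0.1, 0.004, 0.0]
wrist_force: [0.0, -0.4, -0.0]
width: 0.0121
```

```bash
python3 st.py 0.574 -0.2575 0.114
```

```text
t 10.85 tcp [ 0.5761 -0.2562  0.1147] yaw_y -78.49 z [ 7.3e-03  1.0e-04 -1.0e+00] w 0.0121
q [-0.163  0.485 -0.129 -0.002 -0.95   1.935] F [ 0.02 -0.38 -0.04] M [-0.005 -0.062 -0.029]
tool delta [-0.0023  0.0008  0.0007]
```

Call:
{"fn": "send_rows", "kwargs": {
  "commands": [0,0,0,-0.05,0,0,0,0]
}}

```text
time_s: 11.05
tcp_pos: [0.5762, -0.2561, 0.1147]
tool_rot: [0.993, 0.12, 0.004, -0.0]
wrist_force: [0.1, -0.3, 0.2]
width: 0.0122
```

```bash
python3 st.py 0.574 -0.2575 0.114
```

```text
t 11.05 tcp [ 0.5762 -0.2561  0.1147] yaw_y -76.17 z [ 0.0085  0.0012 -1.    ] w 0.0122
q [-0.163  0.484 -0.129 -0.003 -0.949  1.977] F [ 0.05 -0.31  0.16] M [ 0.045  0.031 -1.049]
tool delta [-0.0025  0.0008  0.0007]
```

Mz jumped to -1.05 N m at yaw 283.8°, so the dial is on the zero stop. I'll release and rise.

Call:
{"fn": "send_rows", "kwargs": {
  "commands": [0,0,0,0,0,0,0,0,0,0,0,0,0,0,0,0,0,0,0,0,0,0,0,0],
  "hand": 0.7
}}

```text
time_s: 11.65
tcp_pos: [0.576, -0.2563, 0.1148]
tool_rot: [0.993, 0.121, 0.004, 0.0]
wrist_force: [0.3, -0.1, 0.1]
width: 0.0597
```

Call:
{"fn": "send_rows", "kwargs": {
  "commands": [0,0,-0.03,0,0,0,-0.03,0,0,0,-0.03,0,0,0,-0.03,0,0,0,0,0],
  "hand": 1
}}

```text
time_s: 12.15
tcp_pos: [0.5744, -0.2564, 0.2377]
tool_rot: [0.993, 0.121, 0.002, 0.0]
wrist_force: [-0.1, -0.5, 0.4]
width: 0.085
```

```bash
python3 st.py 0.47 -0.0233 0.2
python3 - <<'E'
from h import *
d=imaging.get_image("side")
c=(180,270,280,400)
cv2.imwrite("pics/s7.png",cv2.resize(d["image"][c[0]:c[1],c[2]:c[3],::-1],None,fx=6,fy=6,interpolation=cv2.INTER_CUBIC))
d=imaging.get_image("top"); cv2.imwrite("pics/t7.png",cv2.resize(d["image"][100:260,240:450,::-1],None,fx=3,fy=3))
E
```

```text
t 12.15 tcp [ 0.5744 -0.2564  0.2377] yaw_y -76.14 z [ 3.3e-03  3.0e-04 -1.0e+00] w 0.085
q [-1.630e-01  3.830e-01  3.400e-02 -1.000e-03 -1.219e+00  1.976e+00] F [-0.09 -0.48  0.45] M [-0.017 -0.01   0.013]
tool delta [-0.0457 -0.2513  0.0375]
```

View pics/s7.png

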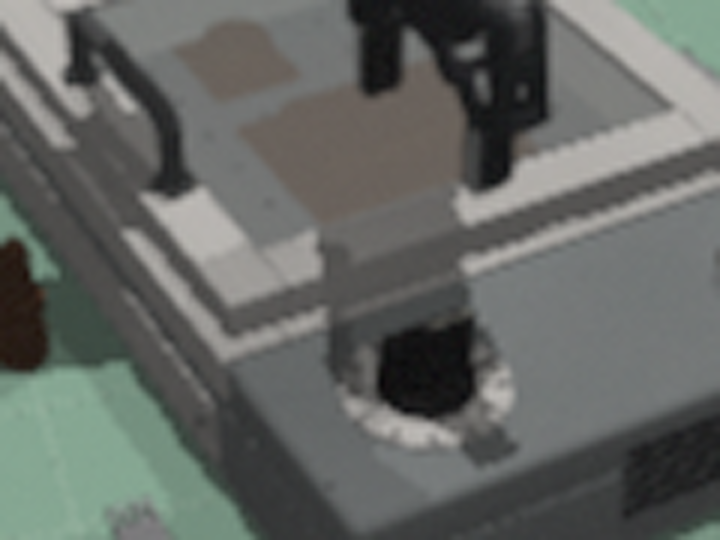

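View pics/t7.png

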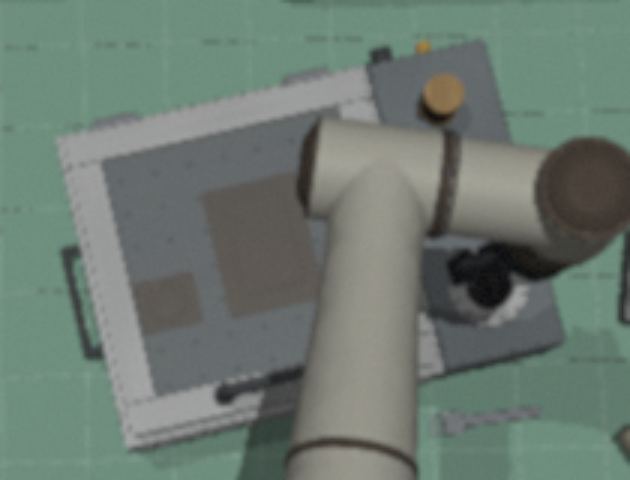

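Run:
```python
from h import *
dt=imaging.get_image("top"); d=imaging.get_image("side")
print(ray(dt,[(334.25,226.9),(333.3,226.2)],.169))
C=np.array([.468,-.0245,.169]); a=.205; u=np.array([-np.sin(a),np.cos(a),0])
c=(165,225,270,340); I=cv2.resize(d["image"][c[0]:c[1],c[2]:c[3],::-1],None,fx=10,fy=10,interpolation=cv2.INTER_CUBIC)
for k in (-.054,0,.054):
    p=((proj(d,C+k*u)[0]-[c[2],c[0]]+.5)*10).astype(int); cv2.circle(I,tuple(map(int,p)),4,(0,0,255),-1)
cv2.imwrite("pics/hs.png",I)
T=cv2.imread("pics/top0.png")
c=(205,245,300,370); J=cv2.resize(T[c[0]:c[1],c[2]:c[3]],None,fx=10,fy=10,interpolation=cv2.INTER_CUBIC)
for k in (-.054,0,.054):
    p=((proj(dt,C+k*u)[0]-[c[2],c[0]]+.5)*10).astype(int); cv2.circle(J,tuple(map(int,p)),4,(0,0,255),-1)
cv2.imwrite("pics/ht.png",J)
```

```text
[[ 0.46822433 -0.02719956  0.169     ]
 [ 0.47052086 -0.02427869  0.169     ]]
```

View pics/hs.png

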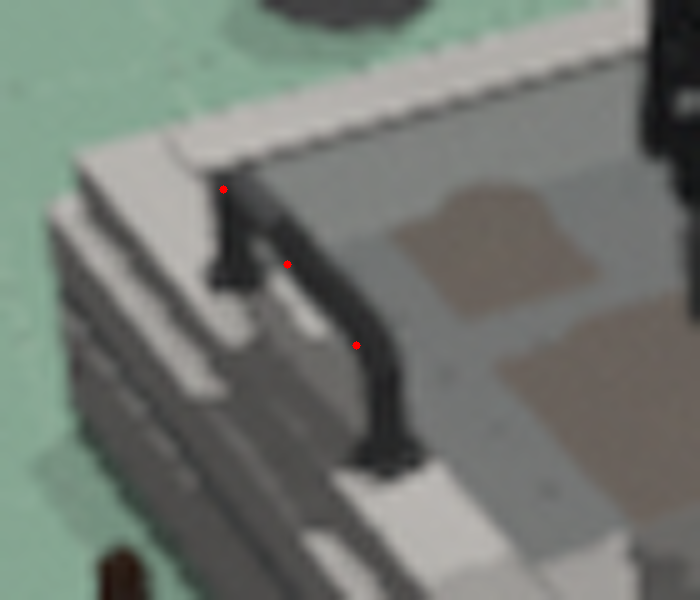

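View pics/ht.png

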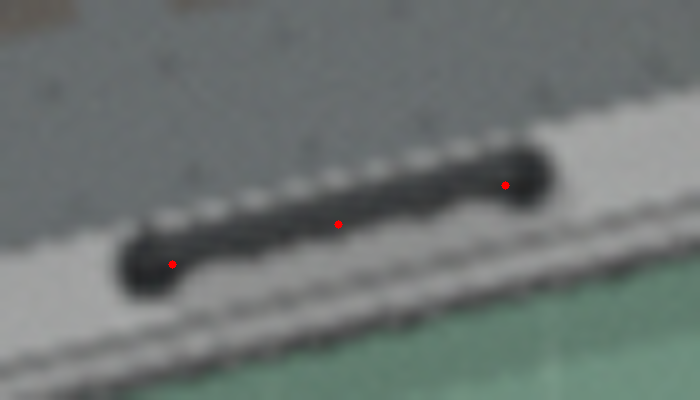

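The handle fits both views with its centre at about (0.473, -0.0238, 0.169) and yaw 0.205. I'll move there and turn the jaws across the bar.

Call:
{"fn": "send_rows", "kwargs": {
  "commands": [-0.006,-0.036,0,0,-0.006,-0.036,0,0,-0.006,-0.036,0,0,-0.006,-0.036,0,0,-0.006,-0.036,0,0,-0.006,-0.036,0,0,0,0,0,0]
}}

```text
time_s: 13.05
tcp_pos: [0.4769, -0.0483, 0.2208]
tool_rot: [0.993, 0.118, -0.015, -0.004]
wrist_force: [0.5, -0.3, -0.4]
width: 0.0855
```

Call:
{"fn": "send_rows", "kwargs": {
  "commands": [0,0,0,0.14,0,0,0,0.14,0,0,0,0.14,0,0,0,0.14,0,0,0,0.14,0,0,0,0.14,0,0,0,0.14,0,0,0,0.14,0,0,0,0.14,0,0,0,0.14,0,0,0,0.1,0,0,0,0]
}}

```text
time_s: 14.25
tcp_pos: [0.4707, -0.0523, 0.2061]
tool_rot: [0.787, -0.616, -0.024, 0.02]
wrist_force: [0.2, 0.3, -0.2]
width: 0.0852
```

```bash
python3 st.py 0.473 -0.0238 0.142
python3 - <<'E'
from h import *
d=imaging.get_image("side")
c=(180,270,280,400)
cv2.imwrite("pics/s8.png",cv2.resize(d["image"][c[0]:c[1],c[2]:c[3],::-1],None,fx=6,fy=6,interpolation=cv2.INTER_CUBIC))
c=(150,250,250,450)
d=imaging.get_image("top"); cv2.imwrite("pics/t8.png",cv2.resize(d["image"][c[0]:c[1],c[2]:c[3],::-1],None,fx=4,fy=4,interpolation=cv2.INTER_CUBIC))
E
```

```text
t 14.25 tcp [ 0.4707 -0.0523  0.2061] yaw_y -166.06 z [-0.0619 -0.0014 -0.9981] w 0.0852
q [ 0.225  0.176 -0.336 -0.014 -1.119  0.024] F [ 0.22  0.26 -0.24] M [-0.01  -0.135  0.053]
tool delta [-0.0262 -0.0129  0.0638]
```

View pics/s8.png

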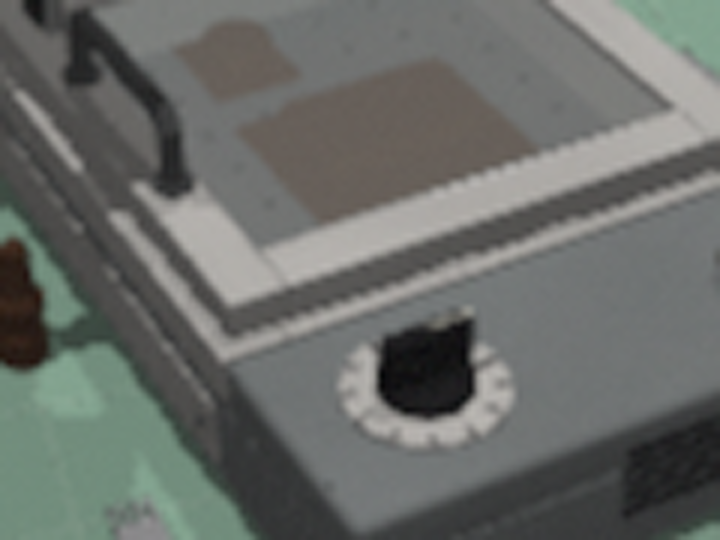

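View pics/t8.png

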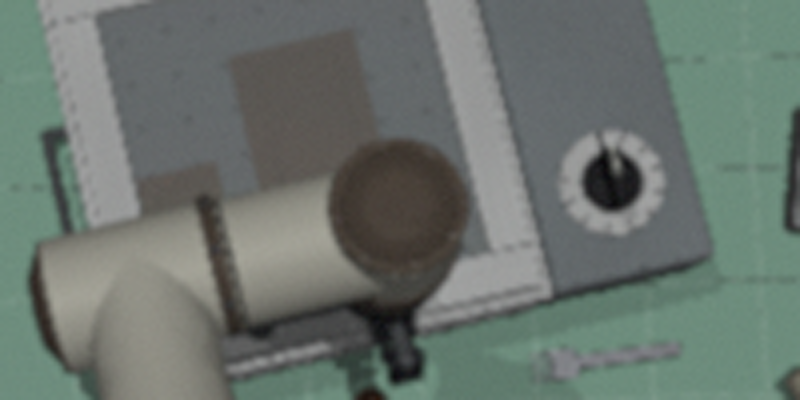

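The dial now points at the long mark, at crop (613,148) in the top view. The tool has tilted about 3.5° in the jaw plane, which is harmless on a round bar. I'll check the dial angle quantitatively and correct xy.

Call:
{"fn": "send_rows", "kwargs": {
  "commands": [-0.014,0.001,0,0.03,-0.014,0.001,0,0,0,0,0,0,0,0,0,0]
}}

```text
time_s: 14.75
tcp_pos: [0.4619, -0.0248, 0.2057]
tool_rot: [0.78, -0.625, -0.024, 0.021]
wrist_force: [0.1, 0.1, -0.5]
width: 0.0857
```

```bash
python3 st.py 0.4715 -0.0238 0.143
python3 - <<'E'
from h import *
C=[0.5742,-0.2575]; n=400; s=.0003
jj,ii=np.meshgrid(np.arange(n),np.arange(n)); o=[]
for nm,z in (("top",.141),("side",.141),):
    d=imaging.get_image(nm)
    X=np.c_[(C[0]-(ii-n/2)*s).ravel(),(C[1]-(jj-n/2)*s).ravel(),np.full(n*n,z)]
    p=proj(d,X).astype(np.float32)
    R=cv2.remap(d["image"],p[:,0].reshape(n,n),p[:,1].reshape(n,n),cv2.INTER_CUBIC)[:,:,::-1].copy()
    cv2.circle(R,(200,200),3,(0,0,255),-1); o.append(R)
cv2.imwrite("pics/r9.png",np.hstack(o))
d=imaging.get_image("side"); c=(150,220,260,350)
cv2.imwrite("pics/s9.png",cv2.resize(d["image"][c[0]:c[1],c[2]:c[3],::-1],None,fx=8,fy=8,interpolation=cv2.INTER_CUBIC))
E
```

```text
t 14.75 tcp [ 0.4619 -0.0248  0.2057] yaw_y -167.36 z [-0.0636 -0.0021 -0.998 ] w 0.0857
q [ 0.288  0.158 -0.358 -0.018 -1.116 -0.059] F [ 0.1   0.1  -0.46] M [-0.022 -0.141  0.008]
tool delta [ 0.0019 -0.0135  0.062 ]
```

View pics/r9.png

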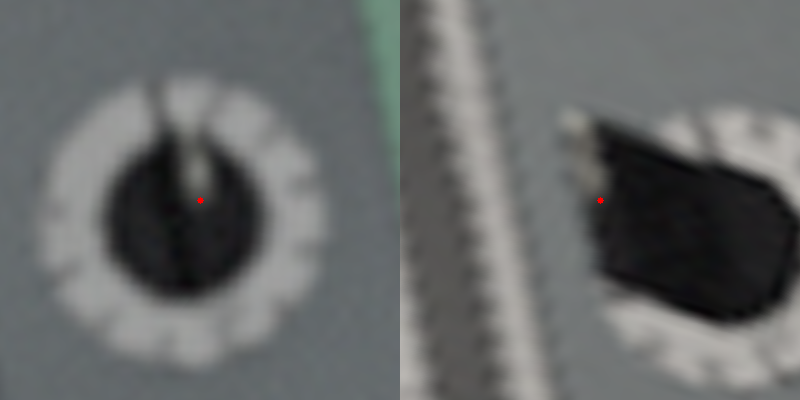

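View pics/s9.png

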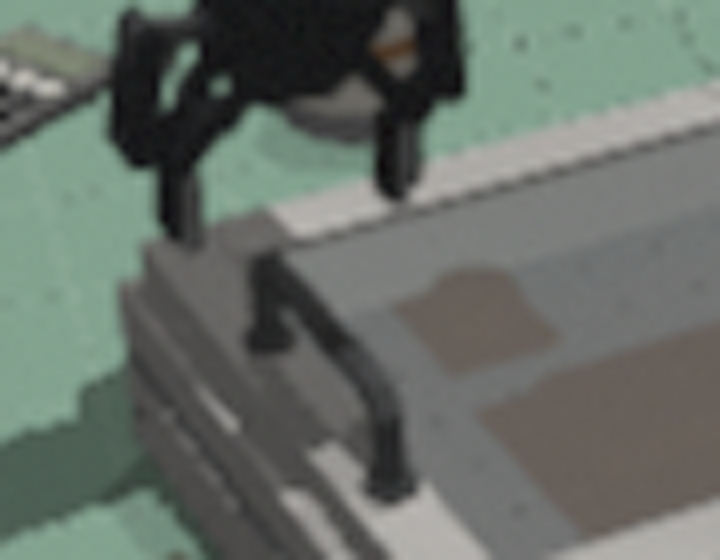

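The dial line in the rectified views (about 15°) matches the long mark direction (about 13°), which fits the hard stop I felt. Next I correct x and descend onto the handle in two stages.

Call:
{"fn": "send_rows", "kwargs": {
  "commands": [0.002,-0.013,0,0.01,0,0,0.02,0,0,0,0.012,0,0,0,0,0,0,0,0,0]
}}

```text
time_s: 15.4
tcp_pos: [0.4783, -0.025, 0.1728]
tool_rot: [0.776, -0.63, -0.022, 0.02]
wrist_force: [0.9, 0.2, 0.0]
width: 0.0855
```

```bash
python3 st.py 0.4715 -0.0238 0.143
python3 - <<'E'
from h import *
from scipy.spatial.transform import Rotation as Ro
s=sensors.state(); R=Ro.from_quat(s["tool_rot"]).as_matrix()
d=imaging.get_image("side"); c=(150,220,260,350)
I=cv2.resize(d["image"][c[0]:c[1],c[2]:c[3],::-1],None,fx=8,fy=8,interpolation=cv2.INTER_CUBIC)
for o in ([0,.043,-.018],[0,-.043,-.018],[0,0,-.024]):
    p=(proj(d,s["tcp_pos"]+R@o)[0]-[c[2],c[0]]+.5)*8; cv2.circle(I,tuple(int(v) for v in p),4,(0,0,255),-1)
cv2.imwrite("pics/s10.png",I)
E
```

```text
t 15.4 tcp [ 0.4783 -0.025   0.1728] yaw_y -168.14 z [-0.0594 -0.0023 -0.9982] w 0.0855
q [ 0.278  0.217 -0.374 -0.016 -1.037 -0.063] F [0.94 0.19 0.  ] M [-0.033 -0.137 -0.025]
tool delta [-0.0022  0.0047  0.0301]
```

View pics/s10.png

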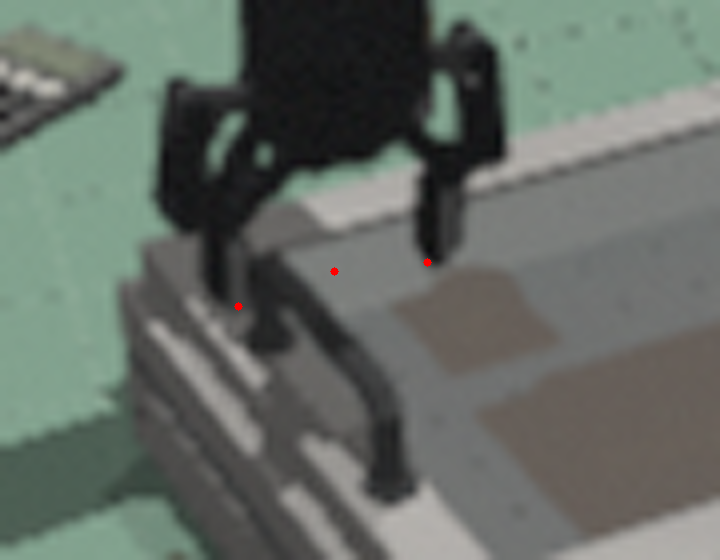

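The red predicted tips coincide with the seen tips at (238,306) and (427,262), so the 27 mm correction holds. I'll descend and close on the bar.

Call:
{"fn": "send_rows", "kwargs": {
  "commands": [-0.002,0.004,0.014,0,0,0,0.01,0,0,0,0.002,0,0,0,0,0]
}}

```text
time_s: 15.85
tcp_pos: [0.4752, -0.0238, 0.1486]
tool_rot: [0.776, -0.63, -0.02, 0.018]
wrist_force: [-0.5, 0.1, 0.9]
width: 0.0856
```

```bash
python3 st.py 0.4715 -0.0238 0.142
```

```text
t 15.85 tcp [ 0.4752 -0.0238  0.1486] yaw_y -168.13 z [-0.0537 -0.0017 -0.9986] w 0.0856
q [ 0.283  0.237 -0.418 -0.016 -0.968 -0.067] F [-0.49  0.06  0.92] M [ 0.06  -0.069  0.008]
tool delta [-0.0007  0.0033  0.0068]
```

Call:
{"fn": "send_rows", "kwargs": {
  "commands": [0,0.003,0.006,0,0,0,0,0,0,0,0,0]
}}

```text
time_s: 16.15
tcp_pos: [0.4728, -0.0244, 0.1434]
tool_rot: [0.776, -0.63, -0.02, 0.017]
wrist_force: [0.7, 0.2, -0.1]
width: 0.0856
```

Call:
{"fn": "send_rows", "kwargs": {
  "commands": [0,0,0,0,0,0,0,0,0,0,0,0,0,0,0,0,0,0,0,0,0,0,0,0,0,0,0,0,0,0,0,0,0,0,0,0],
  "hand": 0,
  "squeeze": 40
}}

```text
time_s: 17.05
tcp_pos: [0.4732, -0.0243, 0.1442]
tool_rot: [0.776, -0.63, -0.019, 0.016]
wrist_force: [0.2, 0.2, 0.4]
width: 0.0129
```

```bash
python3 st.py 0.4715 -0.0238 0.142;  python3 - <<'E'
from h import *
d=imaging.get_image("side"); c=(150,220,260,350)
I=cv2.resize(d["image"][c[0]:c[1],c[2]:c[3],::-1],None,fx=8,fy=8,interpolation=cv2.INTER_CUBIC)
cv2.imwrite("pics/s11.png",I)
E
```

```text
t 17.05 tcp [ 0.4732 -0.0243  0.1442] yaw_y -168.1 z [-0.0502 -0.0014 -0.9987] w 0.0129
q [ 0.284  0.237 -0.431 -0.016 -0.951 -0.067] F [0.19 0.17 0.43] M [ 0.055 -0.032  0.045]
tool delta [-0.0008  0.0014  0.0023]
```

View pics/s11.png

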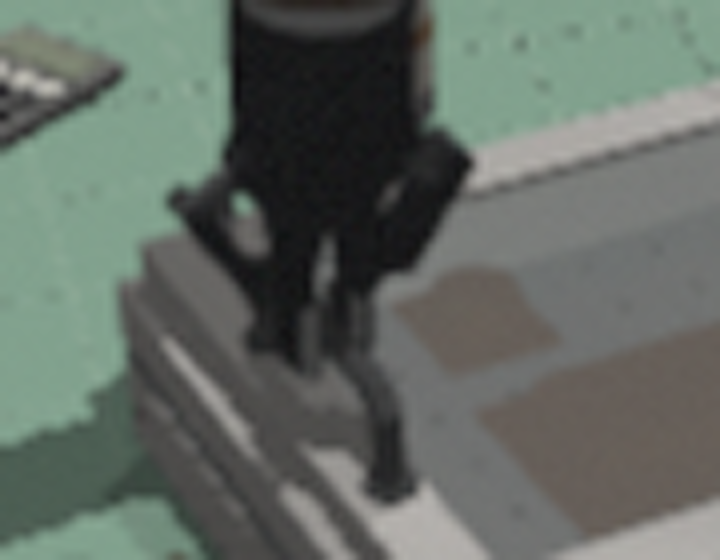

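The bar is held near its middle, with the width at 12.9 mm. I'll firm up the grip, then lift in small steps, moving slightly back along the lid's arc.

Call:
{"fn": "send_rows", "kwargs": {
  "commands": [0,0,0,0,0,0,0,0,0,0,-0.004,0],
  "squeeze": 90
}}

```text
time_s: 17.4
tcp_pos: [0.4734, -0.0242, 0.1462]
tool_rot: [0.776, -0.63, -0.019, 0.016]
wrist_force: [8.0, -2.5, -19.4]
width: 0.0116
```

```bash
python3 st.py
```

```text
t 17.4 tcp [ 0.4734 -0.0242  0.1462] yaw_y -168.15 z [-5.000e-02 -5.000e-04 -9.988e-01] w 0.0116
q [ 0.284  0.235 -0.428 -0.017 -0.956 -0.067] F [  8.02  -2.51 -19.37] M [-0.772 -2.544  0.045]
```

Call:
{"fn": "send_rows", "kwargs": {
  "commands": [0,0,-0.005,0,0,0,-0.005,0]
}}

```text
time_s: 17.6
tcp_pos: [0.4747, -0.0239, 0.1529]
tool_rot: [0.776, -0.631, -0.019, 0.016]
wrist_force: [5.3, 0.0, -5.8]
width: 0.0113
```

```bash
python3 st.py
```

```text
t 17.6 tcp [ 0.4747 -0.0239  0.1529] yaw_y -168.2 z [-4.970e-02  4.000e-04 -9.988e-01] w 0.0113
q [ 0.283  0.229 -0.416 -0.017 -0.974 -0.067] F [ 5.26  0.   -5.84] M [-0.033 -1.086  0.029]
```

It broke free: 19 N peaked and then fell to 5.8 N, with the handle 9 mm up. I'll keep lifting gently to about 32 mm.

Call:
{"fn": "send_rows", "kwargs": {
  "commands": [0,-0.001,-0.004,0,0,-0.001,-0.004,0,0,-0.001,-0.004,0,0,-0.001,-0.004,0]
}}

```text
time_s: 18.0
tcp_pos: [0.4778, -0.0233, 0.1675]
tool_rot: [0.775, -0.631, -0.022, 0.018]
wrist_force: [1.8, -0.4, -5.9]
width: 0.011
```

```bash
python3 st.py
```

```text
t 18.0 tcp [ 0.4778 -0.0233  0.1675] yaw_y -168.23 z [-5.650e-02 -3.000e-04 -9.984e-01] w 0.011
q [ 0.282  0.22  -0.384 -0.018 -1.021 -0.067] F [ 1.82 -0.38 -5.87] M [-0.194 -0.438  0.033]
```

Call:
{"fn": "send_rows", "kwargs": {
  "commands": [0,-0.001,-0.004,0,0,-0.001,-0.004,0,0,0,-0.002,0,0,0,0,0,0,0,0,0,0,0,0,0]
}}

```text
time_s: 18.6
tcp_pos: [0.4804, -0.0227, 0.178]
tool_rot: [0.775, -0.631, -0.022, 0.018]
wrist_force: [3.9, 0.7, -7.5]
width: 0.0117
```

```bash
python3 st.py
python3 - <<'E'
from h import *
d=imaging.get_image("side"); c=(150,220,260,350)
I=cv2.resize(d["image"][c[0]:c[1],c[2]:c[3],::-1],None,fx=8,fy=8,interpolation=cv2.INTER_CUBIC)
cv2.imwrite("pics/s12.png",I)
d=imaging.get_image("top");cv2.imwrite("pics/t12.png",d["image"][:,:,::-1])
for i in range(5): imaging.get_image("side")
E
python3 st.py
```

```text
t 18.6 tcp [ 0.4804 -0.0227  0.178 ] yaw_y -168.23 z [-5.710e-02 -2.000e-04 -9.984e-01] w 0.0117
q [ 0.281  0.214 -0.363 -0.018 -1.049 -0.067] F [ 3.89  0.71 -7.53] M [-0.168 -0.526  0.05 ]
t 18.95 tcp [ 0.4804 -0.0227  0.178 ] yaw_y -168.23 z [-5.720e-02 -3.000e-04 -9.984e-01] w 0.0112
q [ 0.281  0.214 -0.363 -0.018 -1.049 -0.067] F [ 2.99 -0.21 -6.93] M [-0.194 -0.556  0.045]
```

View pics/s12.png

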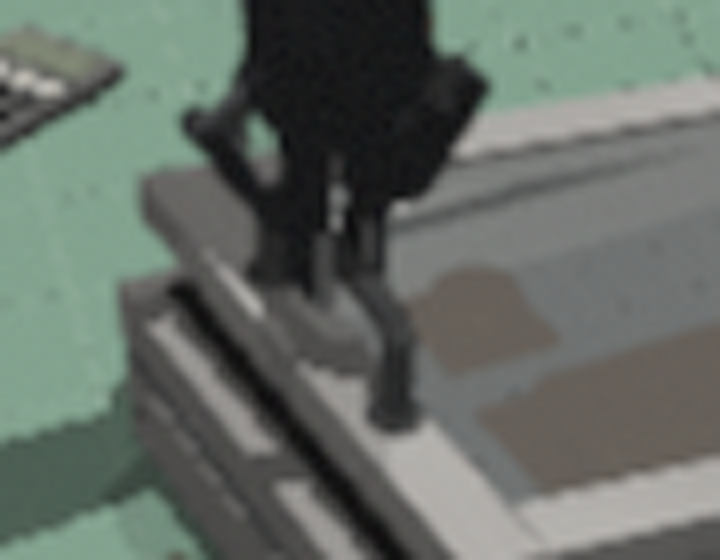

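View pics/t12.png

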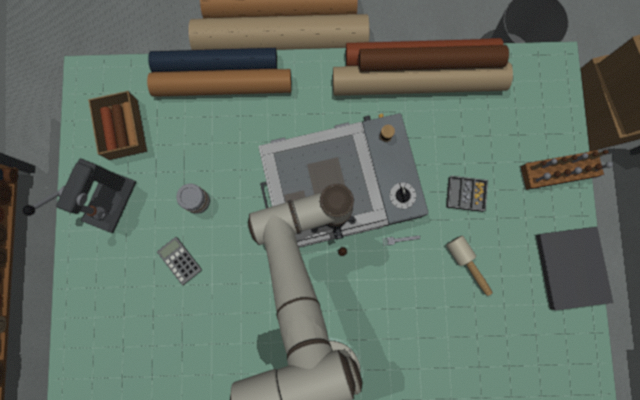

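The lid is held still. The handle is up 34 mm (about 0.10 rad), and in the side view the post base moved from (390,485) to (395,420), about 33 mm. The load is a steady 7 N, the dial still points at the long mark, and nothing else has moved. I'm handing in.

```bash
python3 -c "
from plant import arm
print(arm.hand_in())"; python3 st.py
```

```text
the job is handed in; nothing more can be done
None
the job is handed in; nothing more can be done
```

I turned the timer dial back to its zero stop, then gripped the lid by its handle and broke it free. I handed in at about 19 s, still holding the lid with its front edge about 35 mm up. No verdict was reported.

**Last checks:**
- **Dial:** at the stop the wrist moment jumped to about 1.05 N m. Afterwards the pointer sat at the long mark within about 3°, against the 5° (0.09 rad) allowed.
- **Lid:** it broke free at about 19 N, and the load then dropped to 6–7 N. The handle is 34 mm up by the arm's reading (about 0.10 rad) and about 33 mm by the side camera. The pose stayed still over the last 0.35 s.
- **Bench:** I saw nothing else moved in the last top view, judged by eye only.

**What disagreed:**
- **Fingertip height:** the real fingertips are about 27 mm higher than the reported TCP and `arm.tips_ahead` imply. Both cameras and a touch on the dial's bar showed this, and I corrected for it in both grasps.
- **Tool tilt:** the tool ended about 3° off vertical, in the plane the jaws close in. I left it, since it doesn't matter on a round bar.

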